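# Load the soldering bay

## Robot

A 6-joint arm with a two-finger parallel gripper is mounted at the origin on the work surface. World frame = base frame: x ahead of the robot, y to its left, z up, the work surface at z = 0. Lengths are in m, angles in rad, forces in N, time in s.
With the tool pointing down it reaches from about 0.35 to 0.925 m from the base axis. Payload 6.4 kg.
Tool frame: the origin (TCP) lies on the centre line of the jaws, within the pads' length; the fingertips stand 11 mm ahead of it and the grasp point (between the pads) lies 8 mm behind it; z points along the fingers, y is the line along which they close (so a half turn about z gives the same grasp; the last joint's range is limited). The gripper opens to 85 mm and grips with 20 to 120 N. Pads are 22 mm wide; open, the fingers measure 114 mm over their backs; the gripper's body (76 mm by 85 mm) begins 54 mm behind the grasp point. The pads swing forward as they close: fully open they stand 13 mm farther back than shut.
Start: joints at [-1.343, 0.245, 1.558, -0, 1.339, -0.174], TCP at [0.254, -0.598, 0.242] pointing down, gripper open.
Joint ranges: [-3.13, 3.13], [-1.02, 2.26], [0.13, 2.54], [-0.95, 4.09], [0.21, 2.88], [-2.74, 2.74]. Speed limits (rad/s): [2.57, 2.57, 3.14, 3.14, 3.14, 3.14].

## Interface

Orientations are given as a rotation vector (axis times angle).
In Python, from cell import ctrl, viewer gives the robot as it stands.
- The arm moves only by the shell command python3 -m crank 'ROWS' [OPENING] [FORCE]. ROWS is JSON, a list of rows, each a list of 6 numbers: the shift along the tool's x, y, z in mm, then the turn, a rotation vector about the tool's x, y, z in degrees. In form: [[x, y, z, ax, ay, az], ...]. A call has 1 to 10 rows; each row is the pose to reach, as a shift and turn from the pose commanded when the call began, along the tool's axes at that moment; what a row does not reach only later rows make up. A row lasts 1/10 s, in which the tool goes at most 50 mm and 8.59 degrees, less where a joint would pass 70% of its speed; a pose out of reach is approached as far as the arm can. A call with a gripper value outside its range is refused whole. OPENING is the opening, from -1 (shut) to 1 (fully open), set as the call begins (- or left out, the last holds). The fingers move at their own pace and stop on an object; FORCE is the grip in N (left out, the last holds). Time passes only in rows, so rows that repeat a pose let the fingers close. It gives the time, the measured TCP pose, the force, the opening and the grip force at its end, in the units of the state.
- ctrl.sense(): the state, without advancing time (a new reading comes with each control period).
- viewer.capture(name): name is "scene" or "top"; returns a dict with "color" (480x640x3 uint8, red, green, blue), "range_z" (480x640 float32, m along the optical axis (not along the pixel's ray), 0 where there is no reading), "fx", "fy", "cx", "cy" (pixels), "extrinsics" (4x4, takes a point from camera to world coordinates). Camera axes: x right, y down, z forward; pixel columns grow to the right and rows downward; lengths in m; the calibration is good to about 2 mm. A picture is of the moment at which its call begins.
- ctrl.finish_job(): hands the job in; it is judged then, once.
The state is a dict: "time_s": time; "qpos": joint angles; "qd": joint speeds; "tau": joint torques, N m; "eef_pos": TCP position; "tool_rot": TCP orientation; "ft_force": force on the tool from outside, world axes, zero at the start; "wrist_torque": the same for the moment, N m; "grip_width": finger opening in m; "gripper_force": force on a finger pad.
Only numpy, scipy, OpenCV 4.12 (cv2) and the standard library are available. Lean on these libraries where they do the work, as an engineer would, in place of code of your own. Each camera call takes 0.05 s, during which the arm holds its last target. There are 200 camera calls.

## Task

Unlock the soldering bay by drawing the steel locking pin straight up out of the gate and hanging it upright in the notch of the bracket beside it, then slide the gate fully open. Slide every honeycomb board (three or four are out) through the gateway onto the grey heatproof sheet in the bay, flat on the bench all the way and never lifted, so that they lie in one row, end to end, squarely lengthwise and wholly on the sheet; then slide the gate fully shut, leaving the pin in the notch. Leave everything else on the bench where it is.

Things in the scene. Friction and masses are not known exactly. Their poses are not given: they have to be found in the camera images.
- bay: Fixed soldering bay. Origin: centre of the grey heatproof sheet, 90 x 310 mm (x, y), flush with the bench top (z = 0), no step. x away from the robot (turned up to 0.06 rad), y left along the sheet. Walls: near steel rail 25 mm high, inner face x = -113 mm; fire bricks 65 mm high, at the far side from x = +115 mm, at the right end from y = -162 mm. Left end: the gateway.
- gateway (a point): Centre of the gateway at bench level, bay (0, +170) mm. With the gate fully open it is clear from the keeper at bay x = -118 mm to the gate's end at +70 mm. The keeper (34 mm square, 14 mm high, 12 mm bore) stands at bay (-135, +170) mm under the gate's tongue. The notch bracket fills bay x -153 to -117, y +69 to +116 mm, and is 45 mm high.
- gate (a joint): Gate travel in m: 0 shut, 0.22 fully open; slides along bay +x (away from the robot), stays where left (friction about 1.5 N). Aluminium bar at bay y = +170 mm, 16 mm wide, top 29 mm above the bench, at bay x -120 to +110 mm when shut, plus a 30 mm square tongue at x -150 to -120 mm (15 to 29 mm up) through which the pin passes. Locked while the pin is in.
- gate_handle (a point): Centre of the top of the gate's handle: an upright black round post, 16 mm in diameter, its top 65 mm above the bench and its foot on the gate, 29 mm above the bench. It moves with the gate: bay x = -80 mm when shut, +140 mm when open.
- lock_pin: Steel locking pin. Origin at its lower tip, z up along it. Shaft 10 mm across from 0 to 27 mm, flange 28 mm across from 27 to 31 mm, round grip 18 mm across from 31 to 59 mm. At the start it stands in the 12 mm bore of tongue and keeper at bay (-135, +170) mm, flange on the tongue, tip 2 mm above the bench; raised 27 mm it is clear of the tongue.
- notch (a point): Centre of the notch at its bracket's top face, 45 mm above the bench, bay (-135, +100) mm. A 16 mm gap between two prongs 12 mm thick, reaching 16 mm either way along bay y, open towards bay +y (the gate), above and below; back wall 15 mm to -y. The parked pin's flange rests on the prongs, shaft hanging between them, tip 18 mm above the bench.
- board1: Cream honeycomb soldering board with rows of small dark holes, 46 x 66 x 16 mm (x, y, z), about 0.12 kg; origin at the centre of its underside, long side along its y. It may be absent (None at the start). Lies on the bench to the left of the gateway.
- board2: Cream honeycomb soldering board with rows of small dark holes, 46 x 66 x 16 mm (x, y, z), about 0.12 kg; origin at the centre of its underside, long side along its y. It may be absent (None at the start). Lies on the bench to the left of the gateway.
- board3: Cream honeycomb soldering board with rows of small dark holes, 46 x 66 x 16 mm (x, y, z), about 0.12 kg; origin at the centre of its underside, long side along its y. It may be absent (None at the start). Lies on the bench to the left of the gateway.
- board4: Cream honeycomb soldering board with rows of small dark holes, 46 x 66 x 16 mm (x, y, z), about 0.12 kg; origin at the centre of its underside, long side along its y. It may be absent (None at the start). Lies on the bench to the left of the gateway.
- dish: Bystander: shallow round brass dish, 100 mm across, 20 mm high; origin under its centre.
- jar: Bystander: small glass jar with a metal cap, 44 mm across, 50 mm high; origin under its centre.
- tile: Bystander: plain square cream block without holes, 55 x 55 x 20 mm; not a board; origin under its centre.
- scraper: Bystander: wooden-handled pointed tool, 160 mm long along its x.
- brush: Bystander: wooden brush, 170 mm long along its x.
- stand: Bystander: black stepped round stand, base 60 mm across, with a thin steel arm to 85 mm high; origin under the base's centre.
- hammer: Bystander: small hammer with wooden handle, 200 mm long along its x.
Mind the look-alikes: they are no part of the job. Leave any pink or red look-alike of the board3 alone.

How it is judged:
By the outcome, as a careful person would: the job done as asked, in the order asked, and still so for the second after the job is handed in, with the robot touching nothing.
Of board1, board2, board3, board4 only 3 to 4 are there at a start; the rules pass over those that are not, and their reading is None.
At some moment in a run one of board1, board2, board3, board4 may be knocked a few centimetres aside while the robot is not near it.
It also fails if it takes over 192 s, if anything falls off the work surface, if the arm or the gripper's body presses on something with over 40 N, if the wrist force passes 120 N, or if a joint passes its speed limit or range.

## Working session

There is one attempt and no reset: what is moved stays moved. The work goes in short steps, Python scripts to look and compute and a shell command to move; the robot and the scene stay as the last step left them, time stands still between calls to the robot, and variables do not carry over. Pictures are saved under pics/ and viewed, at most 14 in all, crops included, and the job is handed in when it is done.

```bash
ls; mkdir -p pics
python3 - <<'E'
from cell import ctrl, viewer
import cv2,numpy as np
s=ctrl.sense();print(s)
for n in("scene","top"):
    c=viewer.capture(n);np.savez(f"{n}0.npz",**c);cv2.imwrite(f"pics/{n}0.png",c["color"][:,:,::-1])
    print(n,c["fx"],c["fy"],c["cx"],c["cy"],c["extrinsics"])
E
```

```text
pics
{'time_s': 0.0, 'qpos': array([-1.34308317e+00,  2.45833011e-01,  1.55906654e+00, -4.00298968e-05,
        1.33872881e+00, -1.74140609e-01]), 'qd': array([ 0.0001962 ,  0.00112644, -0.0003308 , -0.00104388, -0.00203963,
        0.00011001]), 'tau': array([ 1.48324412e-03, -4.29510891e+01, -3.26122999e+01, -1.27660137e-04,
        5.39711706e-03, -4.72499437e-06]), 'eef_pos': array([ 0.25407336, -0.59766909,  0.24113997]), 'tool_rot': array([-3.07639422e+00, -6.26599976e-01,  1.46705292e-04]), 'ft_force': array([-0.70226803, -0.25414491, -0.15281592]), 'wrist_torque': array([ 0.02693494, -0.02308855, -0.02161347]), 'gripper_force': 0.0, 'grip_width': 0.08558697984425707}
scene 450.8698607278167 450.8698607278167 317.4224184720496 239.23108005704927 [[ 0.87301317  0.31404395 -0.37312786  0.83240789]
 [ 0.48766722 -0.55372574  0.67495814 -0.54568865]
 [ 0.00535602 -0.77120957 -0.6365588   0.66261214]
 [ 0.          0.          0.          1.        ]]
top 542.7990337739158 542.7990337739158 318.2996698397404 253.91133485863367 [[ 0.02610385 -0.99728727  0.06882357  0.37415777]
 [-0.99945107 -0.02744144 -0.0185616   0.12667353]
 [ 0.02039987 -0.06830127 -0.99745616  1.45817131]
 [ 0.          0.          0.          1.        ]]
```

View pics/top0.png

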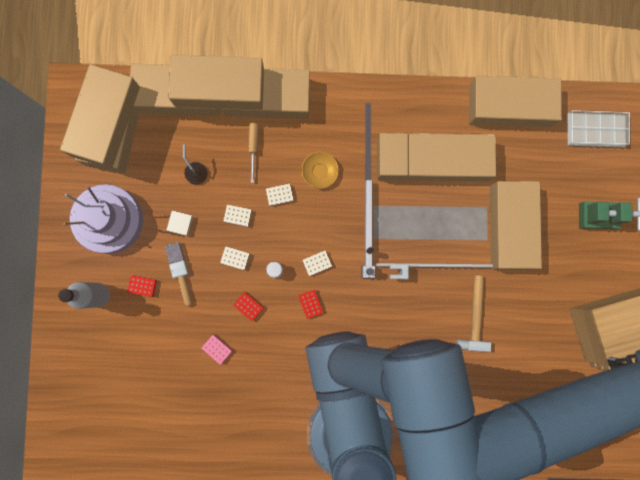

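View pics/scene0.png

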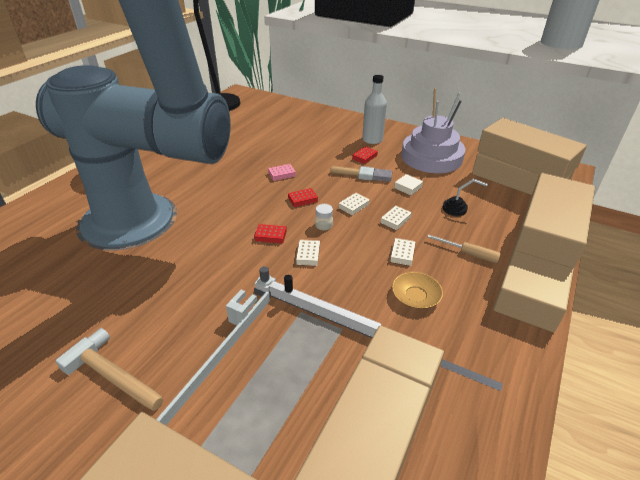

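The top view shows four cream boards with holes at (280,195), (238,216), (236,258) and (317,263). The plain tile is at (180,223), the jar at (274,270), and the red and pink look-alikes are at (249,306), (311,304), (142,286) and (216,349). The pin is at (369,271), the handle at (369,251), the notch at (400,271), and the sheet at about (433,222).

```bash
cat > h.py <<'E'
import cv2,numpy as np
from scipy.spatial.transform import Rotation as R
def ray(c,u,v,z):
    E=c["extrinsics"]; d=E[:3,:3]@np.array([(u-c["cx"])/c["fx"],(v-c["cy"])/c["fy"],1]); o=E[:3,3]
    return (o+d*(z-o[2])/d[2])[:2]
def cloud(c):
    E=c["extrinsics"]; v,u=np.mgrid[0:480,0:640]; z=c["range_z"]
    P=np.stack([(u-c["cx"])/c["fx"]*z,(v-c["cy"])/c["fy"]*z,z],-1)
    return P@E[:3,:3].T+E[:3,3]
def rects(c,mask,z,lo,hi):
    out=[]
    for k in cv2.findContours(mask.astype(np.uint8),cv2.RETR_EXTERNAL,cv2.CHAIN_APPROX_NONE)[0]:
        if not lo<cv2.contourArea(k)<hi: continue
        w=np.array([ray(c,p[0][0],p[0][1],z) for p in k])
        (x,y),(a,b),t=cv2.minAreaRect((w*1000).astype(np.float32))
        if a>b: a,b,t=b,a,t-90   # b long
        # long-axis direction angle from world +y
        L=np.deg2rad(t+90); ang=(np.rad2deg(L)-90+90)%180-90
        m=k.reshape(-1,2).mean(0)
        out.append((m.round(),np.array([x,y]),(a,b),ang))
    return out
def boards(c):
    h=cv2.cvtColor(c["color"],cv2.COLOR_RGB2HSV)
    m=((h[...,1]<75)&(h[...,2]>190)).astype(np.uint8)
    m=cv2.morphologyEx(m,cv2.MORPH_CLOSE,np.ones((3,3)))
    return rects(c,m,0.016,250,900)
# bay frame (mm, rad)
E
python3 - <<'E'
from h import *
c=dict(np.load("top0.npz"))
for r in boards(c): print("board",r[0],r[1].round(1),np.round(r[2],1),round(r[3],1))
col=c["color"].astype(int);h=cv2.cvtColor(c["color"],cv2.COLOR_RGB2HSV)
m=np.zeros((480,640),np.uint8); roi=(slice(195,255),slice(372,495))
m[roi]=((h[roi][...,1]<60)&(h[roi][...,2]<175))
m=cv2.morphologyEx(m,cv2.MORPH_OPEN,np.ones((3,3)))
for r in rects(c,m,0,1000,9999): print("sheet",r)
P=cloud(c)
for n,(u,v) in dict(pin=(369,271),handle=(369,251),notch=(400,271),gate=(369,220)).items():
    print(n,(P[v,u]*1000).round(1), (P[v-1:v+2,u-1:u+2,2]*1000).round(0).tolist())
# high things near gate
for lo,hi,n,(a,b,d,e) in ((.052,.075,"handlepin",(240,285,355,385)),(.038,.05,"bracket",(255,285,385,415))):
    z=np.zeros((480,640),np.uint8); z[a:b,d:e]=(P[a:b,d:e,2]>lo)&(P[a:b,d:e,2]<hi)
    nl,lab,st,ce=cv2.connectedComponentsWithStats(z)
    for i in range(1,nl): q=P[lab==i]*1000;print(n,st[i][4],q.mean(0).round(1),q.min(0).round(1),q.max(0).round(1))
big=np.hstack([cv2.resize(c["color"][170:330,130:345],None,fx=3,fy=3,interpolation=cv2.INTER_CUBIC)])
cv2.imwrite("pics/crop1.png",big[:,:,::-1])
cv2.imwrite("pics/crop2.png",cv2.resize(c["color"][90:290,345:545],(600,600),interpolation=cv2.INTER_CUBIC)[:,:,::-1])
E
```

```text
board [317. 263.] [450.5 103.5] [45.4 65.8] 24.7
board [234. 258.] [457.2 322.3] [46.4 65.5] -15.6
board [ 96. 240.] [495.2 696. ] [ 51.6 140.3] -21.4
board [179. 222.] [547.8 473.7] [53.5 54.4] 78.5
board [237. 215.] [571.8 319.6] [45.9 65.1] -10.3
board [279. 194.] [632.1 209.5] [45.2 65.7] 14.0
sheet (array([430., 223.]), array([ 568.63635254, -202.03245544]), (87.36882781982422, 306.0354309082031), np.float64(1.0000431537628174))
pin [430.  -31.2  61.2] [[58.0, 64.0, 66.0], [58.0, 61.0, 63.0], [62.0, 64.0, 64.0]]
handle [481.5 -29.9  64.2] [[65.0, 68.0, 68.0], [66.0, 64.0, 71.0], [46.0, 63.0, 63.0]]
notch [ 434.  -119.2   15.8] [[2.0, 21.0, 32.0], [-8.0, 16.0, 34.0], [4.0, 15.0, 30.0]]
gate [566.7 -32.2  29.1] [[31.0, 30.0, 34.0], [30.0, 29.0, 25.0], [27.0, 28.0, 32.0]]
handlepin 32 [485.8 -32.7  65.3] [478.8 -40.3  53.4] [492.1 -25.7  71.1]
handlepin 39 [431.1 -33.8  61.3] [422.6 -41.9  52.8] [438.  -25.7  66.1]
bracket 163 [ 433.4 -114.5   45.4] [ 415.2 -135.6   38.1] [450.6 -87.1  50. ]
```

View pics/crop1.png

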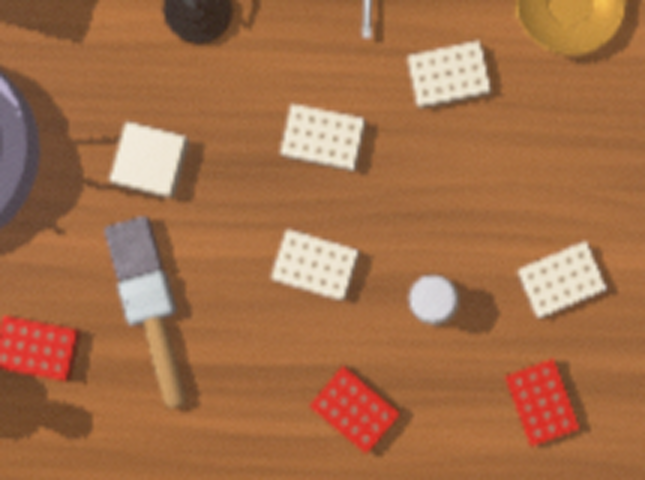

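View pics/crop2.png

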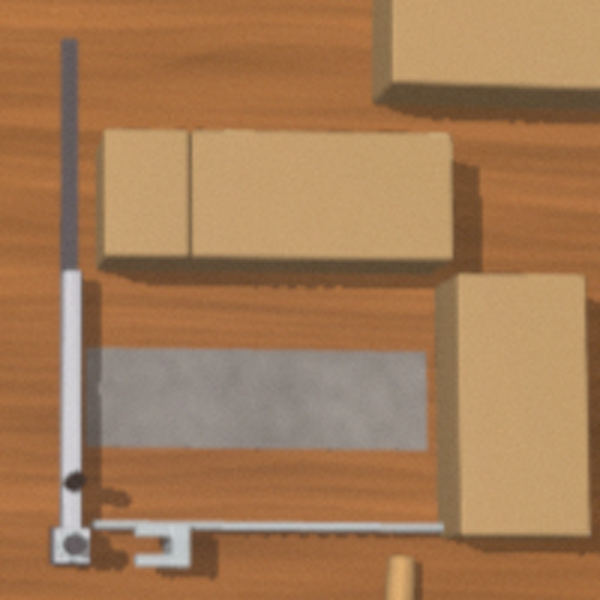

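The crop confirms that the four cream boards with holes at crop (563,280), (314,265), (322,136) and (448,73) are the real ones. The tile at (148,160) has no holes, and the red ones stay where they are. The second crop shows the shut gate with the pin at (75,545), the handle at (75,481) and the notch at (165,545). The bay frame is (568.7, -201.8) with yaw 1.0°, and the pin and handle readings fit it to within 1 mm.

```bash
cat > to.py <<'E'
# to.py bx by z [boardang_world | 'bay'] : row to target given in bay mm ; prefix w for world
import sys
from h import *
from cell import ctrl
B=np.array([568.7,-201.8]); T=np.deg2rad(1.0); RB=np.array([[np.cos(T),-np.sin(T)],[np.sin(T),np.cos(T)]])
def row(p,z,psi):
    s=ctrl.sense(); M=R.from_rotvec(s["tool_rot"]).as_matrix()
    Mt=np.array([[np.cos(psi),np.sin(psi),0],[np.sin(psi),-np.cos(psi),0],[0,0,-1]])
    d=M.T@(np.array([*p,z])-s["eef_pos"]*1000); r=R.from_matrix(M.T@Mt).as_rotvec(degrees=True)
    print("row",d.round(1),r.round(2),"t",s["time_s"],"bay now",(RB.T@(s["eef_pos"][:2]*1000-B)).round(1),"z",(s["eef_pos"][2]*1000).round(1),"f",s["ft_force"].round(1))
if __name__=="__main__":
    a=sys.argv[1:]
    if a[0]=="w": row(np.array([float(a[1]),float(a[2])]),float(a[3]),np.deg2rad(90+float(a[4])))
    else: row(B+RB@np.array([float(a[0]),float(a[1])]),float(a[2]),np.deg2rad(91))
E
python3 to.py -135 170 130
```

```text
row [ 383.  -449.4  112.2] [ -0.08  -0.07 -67.98] t 0.1 bay now [-321.5 -390.4] z 241.3 f [ 0.2 -0.7 -0.7]
```

```bash
python3 -m crank '[[383,-449.5,50,0,0,-68],[383,-449.5,50,0,0,-68],[383,-449.5,50,0,0,-68],[383,-449.5,50,0,0,-68],[383,-449.5,50,0,0,-68],[383,-449.5,50,0,0,-68],[383,-449.5,50,0,0,-68],[383,-449.5,50,0,0,-68],[383,-449.5,50,0,0,-68],[383,-449.5,50,0,0,-68]]' -0.06 40; python3 to.py -135 170 130
```

```text
time_s: 1.1
eef_pos: [0.4032, -0.1208, 0.1998]
tool_rot: [2.202, 2.24, 0.0]
ft_force: [2.1, -0.0, -0.0]
grip_width: 0.04
gripper_force: 0.0
row [86.1 29.  69.8] [ 0.02  0.   -0.01] t 1.1 bay now [-164.    83.9] z 199.8 f [ 2.1 -0.  -0. ]
```

```bash
python3 -m crank '[[0,0,0,0,0,0],[0,0,0,0,0,0]]' ; python3 to.py -135 170 100
```

```text
time_s: 1.3
eef_pos: [0.4033, -0.1217, 0.1998]
tool_rot: [-2.198, -2.244, 0.001]
ft_force: [-0.7, -1.0, -0.4]
grip_width: 0.0401
gripper_force: 0.0
row [87.  29.4 99.8] [-0.03  0.    0.2 ] t 1.3 bay now [-164.    82.9] z 199.8 f [-0.7 -1.  -0.4]
```

```bash
python3 -m crank '[[43,15,50,0,0,0],[87,29.5,95,0,0,0],[87,29.5,95,0,0,0],[87,29.5,95,0,0,0]]'
python3 - <<'E'
from h import *
from cell import viewer
from to import B,RB
c=viewer.capture("scene"); cv2.imwrite("pics/s1.png",cv2.resize(c["color"][200:350,190:390],(800,600))[:,:,::-1])
E
python3 to.py -135 170 50
```

```text
time_s: 1.7
eef_pos: [0.4288, -0.0342, 0.1016]
tool_rot: [-2.196, -2.237, 0.005]
ft_force: [-0.4, -0.1, 0.0]
grip_width: 0.0404
gripper_force: 0.0
row [ 1.4  0.8 53.6] [-0.22 -0.06  0.01] t 1.75 bay now [-135.6  168.6] z 103.6 f [ 0.3 -0.1  1. ]
```

View pics/s1.png

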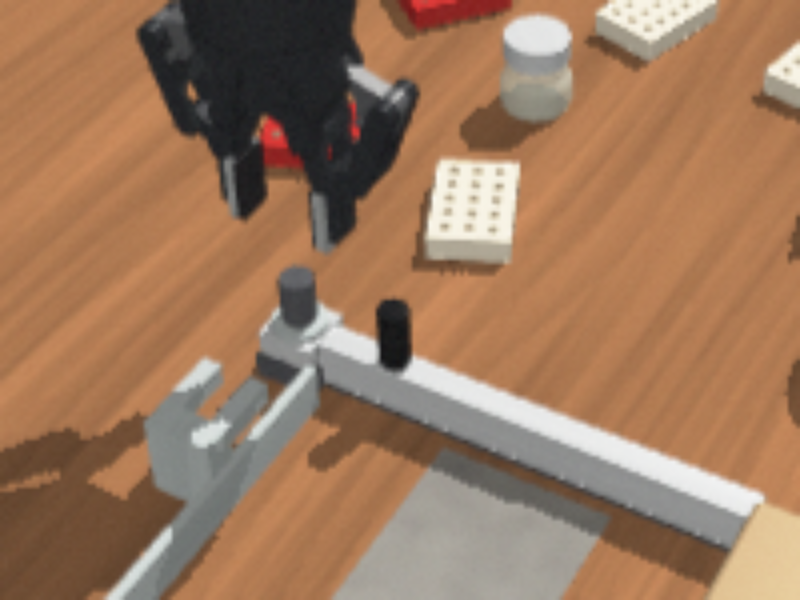

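The crop shows the open jaws at about (285,205), directly above the pin at (297,290). The handle at (394,335) is clear of the fingers.

```bash
python3 -m crank '[[1,0.5,27,0,0,0],[1,0.5,53,0,0,0],[1,0.5,53,0,0,0]]' && python3 -m crank '[[0,0,0,0,0,0],[0,0,0,0,0,0],[0,0,0,0,0,0],[0,0,0,0,0,0],[0,0,0,0,0,0]]' -1 40; python3 to.py -135 170 50
```

```text
time_s: 2.05
eef_pos: [0.4302, -0.0356, 0.0507]
tool_rot: [-2.202, -2.235, 0.003]
ft_force: [-0.4, -0.0, -1.3]
grip_width: 0.0404
gripper_force: 0.0
time_s: 2.55
eef_pos: [0.4329, -0.0355, 0.0539]
tool_rot: [2.199, 2.239, -0.0]
ft_force: [-5.0, -3.5, 7.0]
grip_width: 0.0165
gripper_force: 39.4
row [ 1.4 -2.1  3.9] [0.12 0.15 0.06] t 2.55 bay now [-132.9  168.7] z 53.9 f [-5.  -3.5  7. ]
```

```bash
sed -i 's/568.7,-201.8/570.9,-201.8/' to.py; python3 -m crank '[[0,2.5,0,0,0,0],[0,2.5,-10,0,0,0],[0,2.5,-20,0,0,0],[0,2.5,-30,0,0,0],[0,2.5,-40,0,0,0],[0,2.5,-52,0,0,0],[0,2.5,-52,0,0,0],[0,2.5,-52,0,0,0]]'
python3 - <<'E'
from h import *
from cell import viewer
c=viewer.capture("scene"); cv2.imwrite("pics/s2.png",cv2.resize(c["color"][200:350,190:390],(800,600))[:,:,::-1])
E
python3 to.py -135 100 106
```

```text
time_s: 3.35
eef_pos: [0.4346, -0.0343, 0.1046]
tool_rot: [2.201, 2.24, 0.001]
ft_force: [0.1, 0.5, -0.8]
grip_width: 0.0162
gripper_force: 39.2
row [-70.   -1.2  -1.9] [ 0.01 -0.01  0.02] t 3.4 bay now [-133.8  170. ] z 104.1 f [-0.4 -0.3  0.1]
```

View pics/s2.png

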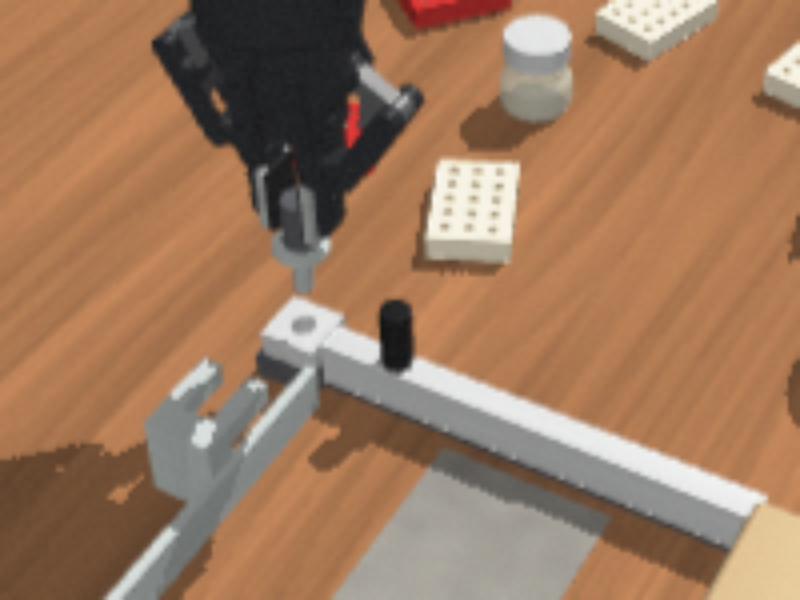

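The pin is held clear of the tongue: flange at crop (300,248), tip at (302,290), empty bore at (303,324). Next I'll carry it over the notch at about (225,405).

```bash
python3 -m crank '[[-35,-1,-2,0,0,0],[-70,-1,-2,0,0,0],[-70,-1,-2,0,0,0],[-70,-1,-2,0,0,0],[-70,-1,-2,0,0,0],[-70,-1,10,0,0,0],[-70,-1,18,0,0,0],[-70,-1,18,0,0,0]]'
python3 - <<'E'
from h import *
from cell import viewer
c=viewer.capture("scene"); cv2.imwrite("pics/s3.png",cv2.resize(c["color"][220:340,190:350],(800,600))[:,:,::-1])
E
python3 to.py -135 100 70
```

```text
time_s: 4.2
eef_pos: [0.4331, -0.1031, 0.0841]
tool_rot: [-2.198, -2.239, 0.002]
ft_force: [0.3, -0.5, -1.6]
grip_width: 0.0163
gripper_force: 39.2
row [-0.7  0.6 14.9] [-0.13 -0.08  0.06] t 4.25 bay now [-135.5  100.7] z 84.9 f [ 0.6 -0.3  0.7]
```

View pics/s3.png

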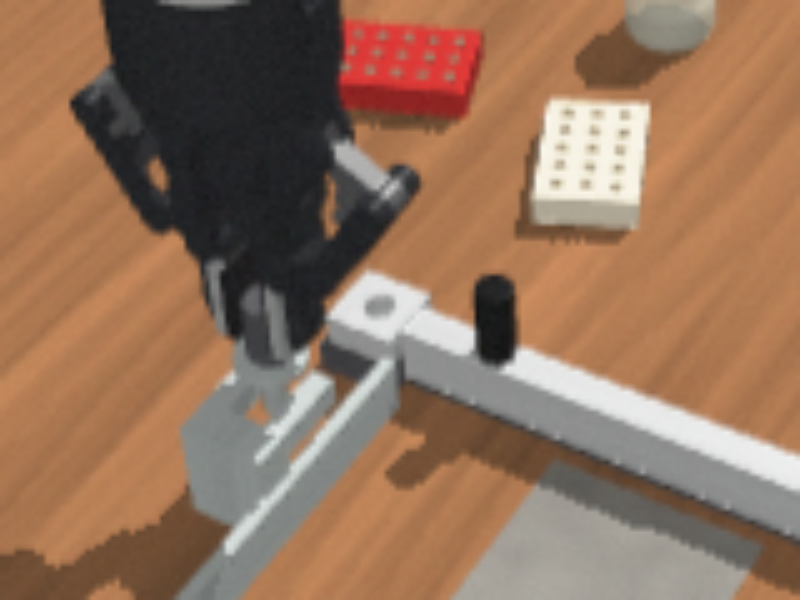

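The shaft is in the gap between the prongs, at about (278,400), with no contact force. I'll lower it until the flange sits.

```bash
python3 -m crank '[[0,0.5,6,0,0,0],[0,0.5,12,0,0,0],[0,0.5,14,0,0,0],[0,0.5,15,0,0,0],[0,0.5,15,0,0,0]]'; python3 to.py -135 100 70
```

```text
time_s: 4.75
eef_pos: [0.4349, -0.1043, 0.071]
tool_rot: [-2.202, -2.241, 0.0]
ft_force: [-1.1, 0.4, -0.7]
grip_width: 0.0163
gripper_force: 39.2
row [ 0.1 -0.8  1. ] [-0.01 -0.01  0.02] t 4.75 bay now [-134.2   99.9] z 71.0 f [-1.1  0.4 -0.7]
```

```bash
python3 -m crank '[[0,0,1,0,0,0],[0,0,2,0,0,0],[0,0,2,0,0,0]]'; python3 -m crank '[[0,0,0.5,0,0,0],[0,0,1,0,0,0],[0,0,1,0,0,0]]'; python3 to.py -135 100 70
```

```text
time_s: 5.05
eef_pos: [0.4353, -0.1045, 0.07]
tool_rot: [2.201, 2.241, -0.0]
ft_force: [-3.1, 0.9, 6.5]
grip_width: 0.0162
gripper_force: 40.0
time_s: 5.35
eef_pos: [0.4353, -0.1046, 0.0699]
tool_rot: [-2.201, -2.241, 0.001]
ft_force: [-7.0, 2.2, 15.3]
grip_width: 0.0163
gripper_force: 40.8
row [ 0.4 -1.1 -0.1] [-0.05  0.01  0.05] t 5.35 bay now [-133.9   99.6] z 69.9 f [-7.   2.2 15.3]
```

```bash
python3 -m crank '[[0,0,-2,0,0,0],[0,0,-2,0,0,0]]' && python3 -m crank '[[0,0,0,0,0,0],[0,0,0,0,0,0],[0,0,0,0,0,0]]' -0.06 20 && python3 -m crank '[[0,0,-40,0,0,0],[0,0,-60,0,0,0],[0,0,-60,0,0,0],[0,0,-60,0,0,0]]'; python3 to.py -80 176 66
```

```text
time_s: 5.55
eef_pos: [0.4353, -0.1045, 0.0705]
tool_rot: [2.201, 2.24, 0.001]
ft_force: [0.7, 0.3, -1.3]
grip_width: 0.0162
gripper_force: 39.3
time_s: 5.85
eef_pos: [0.4349, -0.1043, 0.07]
tool_rot: [-2.201, -2.241, 0.0]
ft_force: [0.1, 0.3, 0.0]
grip_width: 0.04
gripper_force: 0.0
time_s: 6.25
eef_pos: [0.4349, -0.1043, 0.13]
tool_rot: [2.201, 2.241, 0.0]
ft_force: [-0.5, -0.2, 0.1]
grip_width: 0.0403
gripper_force: 0.0
row [76.1 54.3 64. ] [0.02 0.01 0.02] t 6.25 bay now [-134.3   99.9] z 130.0 f [-0.5 -0.2  0.1]
```

```bash
python3 -m crank '[[40,27,0,0,0,0],[76,54.5,0,0,0,0],[76,54.5,0,0,0,0],[76,54.5,0,0,0,0],[76,54.5,40,0,0,0],[76,54.5,72,0,0,0],[76,54.5,72,0,0,0],[76,54.5,72,0,0,0]]' && python3 -m crank '[[0,0,0,0,0,0],[0,0,0,0,0,0],[0,0,0,0,0,0]]' -0.5 20;  python3 - <<'E'
from h import *
from cell import viewer
c=viewer.capture("scene"); cv2.imwrite("pics/s4.png",cv2.resize(c["color"][200:350,190:390],(800,600))[:,:,::-1])
E
python3 to.py 140 176 66
```

```text
time_s: 7.05
eef_pos: [0.4872, -0.0279, 0.0577]
tool_rot: [-2.202, -2.238, 0.002]
ft_force: [0.6, -0.5, 1.2]
grip_width: 0.0401
gripper_force: 0.0
time_s: 7.35
eef_pos: [0.489, -0.0277, 0.0595]
tool_rot: [2.2, 2.239, 0.002]
ft_force: [0.4, -0.0, 0.7]
grip_width: 0.0213
gripper_force: 0.0
row [  0.3 219.   -6.3] [0.12 0.04 0.02] t 7.4 bay now [-79.  175.6] z 59.2 f [ 0.4 -0.3  0.7]
```

View pics/s4.png

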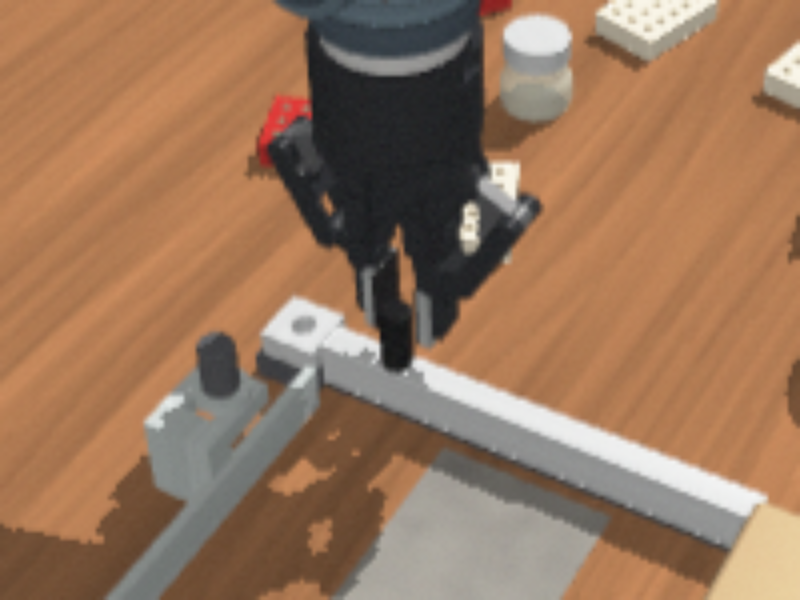

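The pin hangs upright in the notch at (217,365). The handle at (396,335) stands between the fingers, so I'll push the gate open.

```bash
python3 -m crank '[[0,20,0,0,0,0],[0,45,0,0,0,0],[0,70,0,0,0,0],[0,95,0,0,0,0],[0,120,0,0,0,0],[0,145,0,0,0,0],[0,170,0,0,0,0],[0,190,0,0,0,0],[0,205,0,0,0,0],[0,210,0,0,0,0]]' && python3 -m crank '[[0,3,0,0,0,0],[0,6,0,0,0,0],[0,9,0,0,0,0],[0,11,0,0,0,0],[0,11,0,0,0,0]]';python3 to.py 140 176 66
```

```text
time_s: 8.4
eef_pos: [0.699, -0.0234, 0.0583]
tool_rot: [2.201, 2.242, 0.0]
ft_force: [-2.1, 0.2, 1.6]
grip_width: 0.0212
gripper_force: 0.9
time_s: 8.9
eef_pos: [0.7081, -0.0233, 0.0582]
tool_rot: [-2.2, -2.24, 0.003]
ft_force: [-6.1, 0.3, 4.4]
grip_width: 0.0215
gripper_force: 2.7
row [-0.  -0.3 -7.8] [-0.17 -0.02  0.02] t 8.9 bay now [140.3 176.1] z 58.2 f [-6.1  0.3  4.4]
```

```bash
python3 -m crank '[[0,1,0,0,0,0],[0,2,0,0,0,0],[0,2,0,0,0,0]]'; python3 -m crank '[[0,-3,0,0,0,0],[0,-3,-70,0,0,0],[0,-3,-70,0,0,0],[0,-3,-70,0,0,0]]'
python3 - <<'E'
from h import *
from cell import viewer
c=viewer.capture("top"); cv2.imwrite("pics/t2.png",c["color"][:,:,::-1])
for r in boards(c): print("board",r[0],r[1].round(1),np.round(r[2],1),round(r[3],1))
E
python3 to.py 140 176 66
```

```text
time_s: 9.2
eef_pos: [0.7083, -0.0233, 0.058]
tool_rot: [-2.197, -2.237, 0.009]
ft_force: [-12.6, -0.3, 9.7]
grip_width: 0.0211
gripper_force: 6.3
time_s: 9.6
eef_pos: [0.7112, -0.024, 0.1335]
tool_rot: [2.196, 2.235, 0.009]
ft_force: [0.6, -0.3, 0.6]
grip_width: 0.0214
gripper_force: 0.0
board [317. 263.] [450.2 103.7] [46.  66.5] 25.2
board [234. 258.] [457.2 322.3] [46.4 65.5] -15.6
board [179. 222.] [547.2 473.8] [54.1 55. ] 77.5
board [237. 215.] [571.6 320. ] [45.8 65.7] -9.7
board [279. 194.] [631.3 209.2] [46.7 65.7] 14.4
row [ 0.5 -2.1 64.6] [0.3  0.06 0.02] t 9.65 bay now [141.8 175.6] z 130.7 f [ 0.1 -0.2 -1.5]
```

View pics/t2.png

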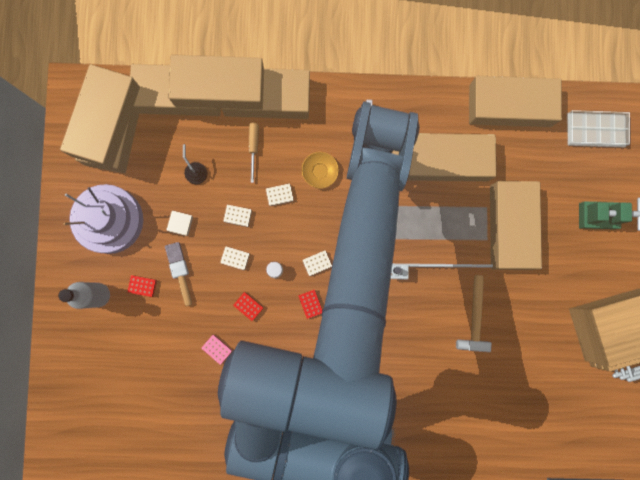

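The gate is at its stop: the force jumped with no further travel. All four boards are unmoved and the bay is visible. The first board to move is the one at (317,263).

```bash
sed -i 's/570.9,-201.8/569.9,-201.8/' to.py; python3 to.py w 451.2 103.7 80 25
```

```text
row [ 132.1 -256.4   49.2] [  0.29   0.13 -23.98] t 9.65 bay now [142.8 175.6] z 130.7 f [ 0.1 -0.2 -1.5]
```

```bash
python3 -m crank '[[66,-128,0,0,0,-24],[66,-128,0,0,0,-24],[66,-128,0,0,0,-24],[132,-256.5,0,0,0,-24],[132,-256.5,0,0,0,-24],[132,-256.5,0,0,0,-24],[132,-256.5,50,0,0,-24],[132,-256.5,80,0,0,-24],[132,-256.5,80,0,0,-24],[132,-256.5,80,0,0,-24]]' 0.45 20;  python3 to.py w 451.2 103.7 14 25
```

```text
time_s: 10.65
eef_pos: [0.4486, 0.104, 0.0474]
tool_rot: [-1.687, -2.648, 0.002]
ft_force: [1.9, -1.2, 0.3]
grip_width: 0.0621
gripper_force: 0.0
row [-1.4  2.3 33.4] [-0.12 -0.06  0.01] t 10.65 bay now [-116.   307.8] z 47.4 f [ 1.9 -1.2  0.3]
```

```bash
python3 -m crank '[[-1,2,15,0,0,0],[-1,2,32,0,0,0],[-1,2,35,0,0,0],[-1,2,35,0,0,0]]'; python3 -m crank '[[0,0,1,0,0,0],[0,0,2,0,0,0],[0,0,3,0,0,0],[0,0,3,0,0,0]]'
python3 - <<'E'
from h import *
from cell import viewer
c=viewer.capture("scene"); cv2.imwrite("pics/s5.png",cv2.resize(c["color"][160:310,220:420],(800,600))[:,:,::-1])
E
python3 to.py w 451.2 103.7 14 25
```

```text
time_s: 11.05
eef_pos: [0.4522, 0.1038, 0.0137]
tool_rot: [1.688, 2.649, 0.0]
ft_force: [-0.7, -0.3, -0.3]
grip_width: 0.0616
gripper_force: 0.0
time_s: 11.45
eef_pos: [0.4516, 0.104, 0.0103]
tool_rot: [1.687, 2.65, 0.0]
ft_force: [-0.3, -0.3, -0.2]
grip_width: 0.0621
gripper_force: 0.0
row [-0.1 -0.4 -3.7] [0.01 0.01 0.02] t 11.5 bay now [-113.   307.8] z 10.3 f [-0.2  0.3  0.6]
```

View pics/s5.png

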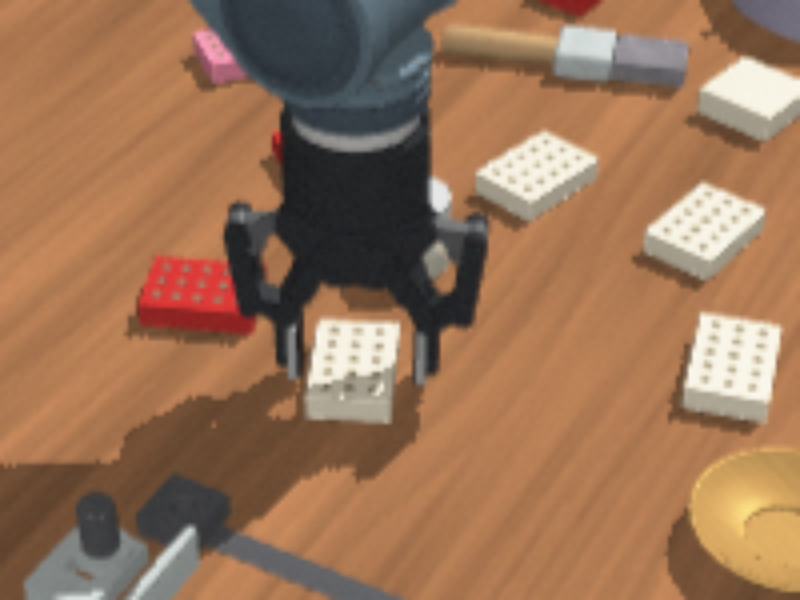

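The fingers straddle the board at (355,365) without touching the bench. I'll close on it.

```bash
python3 -m crank '[[0,0,0,0,0,0],[0,0,0,0,0,0],[0,0,0,0,0,0],[0,0,0,0,0,0]]' -1 20;python3 to.py 0 250 10; python3 to.py 0 -99 10
```

```text
time_s: 11.9
eef_pos: [0.4516, 0.1039, 0.0103]
tool_rot: [1.687, 2.65, -0.0]
ft_force: [-1.1, -0.5, 2.7]
grip_width: 0.0457
gripper_force: 21.6
row [-98.7  79.7   0.3] [ 0.    0.   24.02] t 11.9 bay now [-113.   307.8] z 10.3 f [-1.1 -0.5  2.7]
row [-4.175e+02 -6.240e+01  3.000e-01] [ 0.    0.   24.02] t 11.9 bay now [-113.   307.8] z 10.3 f [-1.1 -0.5  2.7]
```

```bash
python3 -m crank '[[-15,12,0.5,0,0,4],[-31,25,0.5,0,0,8],[-47,38,0.5,0,0,12],[-63,51,0.5,0,0,16],[-80,65,0.5,0,0,20],[-93,75,0.5,0,0,24],[-98.5,79.5,0.5,0,0,24],[-98.5,79.5,0.5,0,0,24]]' - 20;python3 to.py 0 -99 10
python3 - <<'E'
from h import *
from cell import viewer
from to import *
c=viewer.capture("top")
for r in boards(c): print("board",r[0],r[1].round(1),np.round(r[2],1),round(r[3],1))
E
```

```text
time_s: 12.7
eef_pos: [0.5662, 0.0478, 0.0098]
tool_rot: [2.199, 2.241, 0.002]
ft_force: [1.5, -1.1, 0.6]
grip_width: 0.0455
gripper_force: 22.2
row [-348.7   -1.1   -0. ] [0.11 0.03 0.08] t 12.7 bay now [  0.7 249.7] z 9.8 f [ 1.5 -1.1  0.6]
board [234. 258.] [457.4 322.4] [46.5 65.5] -15.2
board [ 96. 240.] [495.8 695.9] [ 53.3 140.3] -22.4
board [179. 222.] [547.2 473.8] [54.1 55. ] 77.5
board [237. 215.] [571.5 319.7] [45.8 65.2] -9.7
board [279. 194.] [631.6 209.3] [46.3 65.7] 14.1
```

```bash
python3 -m crank '[[-20,-0.5,0.5,0,0,0],[-60,-0.5,0.5,0,0,0],[-100,-0.5,0.5,0,0,0],[-140,-0.5,0.5,0,0,0],[-180,-0.5,0.5,0,0,0],[-220,-0.5,0.5,0,0,0],[-260,-0.5,0.5,0,0,0],[-300,-0.5,0.5,0,0,0],[-330,-0.5,0.5,0,0,0],[-345,-0.5,0.5,0,0,0]]' - 20; python3 -m crank '[[-4,0,0,0,0,0],[-4,0,0,0,0,0]]'; python3 to.py 0 -99 10
```

```text
time_s: 13.75
eef_pos: [0.5707, -0.2978, 0.0097]
tool_rot: [-2.203, -2.239, -0.002]
ft_force: [1.3, 8.4, 9.3]
grip_width: 0.0453
gripper_force: 22.9
time_s: 13.95
eef_pos: [0.5709, -0.3006, 0.0097]
tool_rot: [2.2, 2.242, -0.001]
ft_force: [-1.9, -1.8, 5.4]
grip_width: 0.0453
gripper_force: 22.5
row [-0.2  0.7 -0.3] [0.   0.05 0.07] t 13.95 bay now [ -0.7 -98.8] z 9.7 f [-1.9 -1.8  5.4]
```

```bash
python3 -m crank '[[0,0,0,0,0,0],[0,0,0,0,0,0],[0,0,0,0,0,0]]' 0.45 && python3 -m crank '[[0,0,-40,0,0,0],[0,0,-90,0,0,0],[0,0,-90,0,0,0]]'; python3 to.py w 632.5 209.3 50 14.3
```

```text
time_s: 14.25
eef_pos: [0.5705, -0.2996, 0.0085]
tool_rot: [-2.2, -2.241, 0.0]
ft_force: [1.1, -0.4, 0.3]
grip_width: 0.062
gripper_force: 0.0
time_s: 14.55
eef_pos: [0.575, -0.3032, 0.107]
tool_rot: [2.191, 2.232, 0.003]
ft_force: [1.5, -0.7, 0.9]
grip_width: 0.062
gripper_force: 0.0
row [511.8  66.4  53.3] [  0.56   0.56 -13.24] t 14.55 bay now [   3.3 -101.5] z 107.0 f [ 1.5 -0.7  0.9]
```

```bash
python3 -m crank '[[50,7,0,0,0,-2],[100,14,0,0,0,-4],[150,21,0,0,0,-6],[200,28,0,0,0,-8],[250,35,0,0,0,-10],[300,42,0,0,0,-12],[350,49,0,0,0,-13.3],[400,56,0,0,0,-13.3],[450,63,0,0,0,-13.3],[500,70,0,0,0,-13.3]]' && python3 -m crank '[[8,0.5,0,0,0,0],[8,0.5,40,0,0,0],[8,0.5,40,0,0,0],[8,0.5,40,0,0,0]]'
python3 - <<'E'
from h import *
from cell import viewer
c=viewer.capture("top")
for r in boards(c): print("board",r[0],r[1].round(1),np.round(r[2],1),round(r[3],1))
E
python3 to.py w 632.5 209.3 10 14.3
```

```text
time_s: 15.55
eef_pos: [0.6309, 0.198, 0.0986]
tool_rot: [-1.926, -2.481, 0.001]
ft_force: [0.5, 0.2, -0.3]
grip_width: 0.0619
gripper_force: 0.0
time_s: 15.95
eef_pos: [0.6286, 0.203, 0.0579]
tool_rot: [-1.926, -2.479, 0.004]
ft_force: [0.9, -0.0, 1.0]
grip_width: 0.0619
gripper_force: 0.0
board [234. 258.] [457.2 322.4] [46.7 65.5] -15.2
board [468. 222.] [ 570.7 -297.9] [43.3 65.7] 1.6
board [179. 222.] [547.2 473.8] [54.1 55. ] 77.5
board [237. 215.] [571.6 320. ] [45.8 65.7] -9.8
row [ 5.5  4.  49.5] [-0.01  0.   -0.02] t 16.0 bay now [ 67.1 403.7] z 59.5 f [ 0.4 -0.1  0.8]
```

```bash
python3 -m crank '[[5.5,4,10,0,0,0],[5.5,4,30,0,0,0],[5.5,4,48,0,0,0],[5.5,4,49,0,0,0]]' && python3 -m crank '[[0,0,0,0,0,0],[0,0,0,0,0,0],[0,0,0,0,0,0],[0,0,0,0,0,0]]' -1 20; python3 to.py 0 250 9.5
```

```text
time_s: 16.4
eef_pos: [0.6305, 0.2094, 0.0072]
tool_rot: [-1.926, -2.478, 0.006]
ft_force: [-1.0, -0.7, -0.2]
grip_width: 0.0622
gripper_force: 0.0
time_s: 16.8
eef_pos: [0.6327, 0.2099, 0.0107]
tool_rot: [1.927, 2.481, 0.001]
ft_force: [0.6, -0.7, -1.8]
grip_width: 0.0457
gripper_force: 21.7
row [-140.1 -105.1    1.1] [ 0.05 -0.   13.32] t 16.8 bay now [ 70.  410.6] z 10.7 f [ 0.6 -0.7 -1.8]
```

```bash
python3 -m crank '[[4,-18,1.5,0,0,2],[8,-36,1.5,0,0,5],[8,-54,1.5,0,0,8],[-12,-64,1.5,0,0,10],[-42,-74,1.5,0,0,12],[-74,-84,1.5,0,0,13.3],[-106,-94,1.5,0,0,13.3],[-130,-102,1.5,0,0,13.3],[-140,-105,1.5,0,0,13.3],[-140,-105,1.5,0,0,13.3]]'; python3 to.py 0 -32 9.5
```

```text
time_s: 17.8
eef_pos: [0.5666, 0.0465, 0.0101]
tool_rot: [2.2, 2.238, 0.0]
ft_force: [-0.5, -4.5, 5.0]
grip_width: 0.0457
gripper_force: 22.6
row [-280.4   -0.9    1.1] [ 0.13  0.11 -0.02] t 17.8 bay now [  1.  248.4] z 10.1 f [-0.5 -4.5  5. ]
```

```bash
python3 -m crank '[[-20,-1,0,0,0,0],[-55,-1,0,0,0,0],[-90,-1,0,0,0,0],[-125,-1,0,0,0,0],[-160,-1,0,0,0,0],[-195,-1,0,0,0,0],[-230,-1,0,0,0,0],[-255,-1,0,0,0,0],[-268,-1,0,0,0,0],[-272,-1,0,0,0,0]]' - 20; python3 -m crank '[[0,0,0,0,0,0],[-1.5,0,0,0,0,0],[-3,0,0,0,0,0],[-4.5,0,0,0,0,0],[-6,0,0,0,0,0],[-7.5,0,0,0,0,0],[-7.5,0,0,0,0,0]]'; python3 to.py 0 -32 9.5
```

```text
time_s: 18.8
eef_pos: [0.5704, -0.2239, 0.0101]
tool_rot: [2.203, 2.239, 0.003]
ft_force: [-0.4, 7.7, 11.0]
grip_width: 0.0454
gripper_force: 23.1
time_s: 19.5
eef_pos: [0.5706, -0.2296, 0.0101]
tool_rot: [-2.201, -2.242, -0.003]
ft_force: [-1.0, 6.5, 8.8]
grip_width: 0.0456
gripper_force: 23.0
row [-4.2 -0.3  0.6] [ 0.07 -0.07  0.07] t 19.5 bay now [  0.3 -27.8] z 10.1 f [-1.   6.5  8.8]
```

```bash
python3 -m crank '[[-1,0,-0.5,0,0,0],[-2,0,-0.5,0,0,0],[-3,0,-0.5,0,0,0],[-4,0,-0.5,0,0,0],[-4,0,-0.5,0,0,0]]'; python3 to.py 0 -32 9.5; python3 -m crank '[[-1,0,0,0,0,0],[-2,0,0,0,0,0],[-2,0,0,0,0,0]]'; python3 to.py 0 -32 9.5
```

```text
time_s: 20.0
eef_pos: [0.5703, -0.2337, 0.0101]
tool_rot: [-2.2, -2.242, -0.003]
ft_force: [0.3, 6.8, 7.7]
grip_width: 0.0453
gripper_force: 22.8
row [-0.1  0.1  0.6] [ 0.05 -0.08  0.06] t 20.0 bay now [ -0.1 -31.9] z 10.1 f [0.3 6.8 7.7]
time_s: 20.3
eef_pos: [0.5704, -0.2355, 0.0101]
tool_rot: [-2.2, -2.241, -0.003]
ft_force: [0.4, 6.7, 8.5]
grip_width: 0.0453
gripper_force: 22.9
row [1.7 0.1 0.6] [ 0.04 -0.11  0.06] t 20.3 bay now [ -0.1 -33.7] z 10.1 f [0.4 6.7 8.5]
```

```bash
python3 -m crank '[[0,0,0,0,0,0],[0,0,0,0,0,0],[0,0,0,0,0,0]]' 0.45 && python3 -m crank '[[0,0,-40,0,0,0],[0,0,-90,0,0,0],[0,0,-90,0,0,0],[0,0,-90,0,0,0]]'
python3 - <<'E'
from h import *
from cell import viewer
c=viewer.capture("top"); np.savez("top3.npz",**c)
for r in boards(c): print("board",r[0],r[1].round(1),np.round(r[2],1),round(r[3],1))
c=viewer.capture("scene")
cv2.imwrite("pics/s6.png",cv2.resize(c["color"][230:480,140:440],(800,600))[:,:,::-1])
E
python3 to.py w 572.3 320 98 -9.8
```

```text
time_s: 20.6
eef_pos: [0.5692, -0.2371, 0.0087]
tool_rot: [-2.201, -2.241, 0.001]
ft_force: [0.3, -0.5, 0.6]
grip_width: 0.0618
gripper_force: 0.0
time_s: 21.0
eef_pos: [0.5703, -0.238, 0.1007]
tool_rot: [2.199, 2.239, 0.001]
ft_force: [-0.4, 0.0, -0.2]
grip_width: 0.0621
gripper_force: 0.0
board [234. 258.] [457.2 322.4] [46.2 65.5] -15.2
board [ 96. 240.] [495.1 694.2] [ 53.3 144. ] -22.4
board [179. 222.] [547.2 473.8] [54.1 55. ] 77.5
board [237. 215.] [571.5 319.7] [45.8 65.2] -9.7
row [5.566e+02 1.370e+01 4.000e-01] [-0.12 -0.06 10.81] t 21.1 bay now [ -2.  -34.9] z 97.7 f [-0.1  0.6 -0.5]
```

View pics/s6.png

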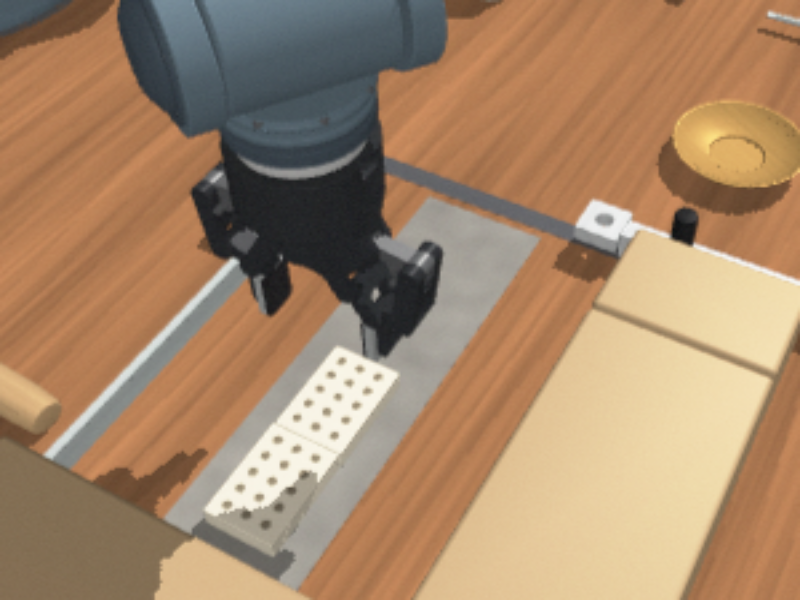

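The two boards lie touching and lengthwise on the sheet, at (340,400) and (262,485). Next is the board at top (238,216).

```bash
python3 -m crank '[[50,1,0,0,0,2],[100,3,0,0,0,4],[150,4,0,0,0,6],[200,5,0,0,0,8],[250,6,0,0,0,10],[300,8,0,0,0,10.8],[350,9,0,0,0,10.8],[400,10,0,0,0,10.8],[450,12,0,0,0,10.8],[500,13,0,0,0,10.8]]' && python3 -m crank '[[57,1,0,0,0,0],[57,1,0,0,0,0],[57,1,40,0,0,0],[57,1,40,0,0,0],[57,1,40,0,0,0]]'
python3 - <<'E'
from h import *
from cell import viewer
c=viewer.capture("top")
for r in boards(c): print("board",r[0],r[1].round(1),np.round(r[2],1),round(r[3],1))
E
python3 to.py w 572.3 320 10 -9.8
```

```text
time_s: 22.1
eef_pos: [0.5719, 0.2644, 0.0968]
tool_rot: [-2.402, -2.023, 0.005]
ft_force: [1.2, -0.4, -0.8]
grip_width: 0.0619
gripper_force: 0.0
time_s: 22.6
eef_pos: [0.5824, 0.3176, 0.0568]
tool_rot: [-2.402, -2.022, 0.008]
ft_force: [-0.1, 0.3, 0.9]
grip_width: 0.0619
gripper_force: 0.0
board [ 97. 240.] [495.3 694.2] [ 53.1 144. ] -22.4
board [456. 222.] [ 571.2 -268.2] [ 46.  130.6] 1.6
board [179. 222.] [547.5 473.7] [54.1 54.3] 77.5
row [  0.1 -11.6  48.7] [-0.09  0.05 -0.03] t 22.65 bay now [ 23.  519.4] z 58.7 f [ 0.3 -0.3 -0.3]
```

```bash
python3 -m crank '[[0,-11.5,5,0,0,0],[0,-11.5,25,0,0,0],[0,-11.5,47,0,0,0],[0,-11.5,49,0,0,0],[0,-11.5,49,0,0,0]]' && python3 -m crank '[[0,0,0,0,0,0],[0,0,0,0,0,0],[0,0,0,0,0,0],[0,0,0,0,0,0]]' -1 20; python3 to.py 0 250 9.5
```

```text
time_s: 23.15
eef_pos: [0.5725, 0.3206, 0.0106]
tool_rot: [-2.403, -2.024, 0.0]
ft_force: [-0.3, 0.3, 0.5]
grip_width: 0.0621
gripper_force: 0.0
time_s: 23.55
eef_pos: [0.574, 0.3211, 0.012]
tool_rot: [2.402, 2.023, 0.004]
ft_force: [-1.6, -0.5, 6.2]
grip_width: 0.046
gripper_force: 22.4
row [-270.5   38.     2.3] [  0.13  -0.06 -10.78] t 23.55 bay now [ 13.2 522.8] z 12.0 f [-1.6 -0.5  6.2]
```

```bash
python3 -m crank '[[-15,2,1,0,0,-1],[-45,6,1,0,0,-3],[-75,10,1,0,0,-5],[-110,15,1,0,0,-7],[-145,20,1,0,0,-9],[-180,25,1,0,0,-10.8],[-215,30,1,0,0,-10.8],[-245,34,1,0,0,-10.8],[-264,37,1,0,0,-10.8],[-270,38,1,0,0,-10.8]]' && python3 -m crank '[[0,0,0,0,0,0]]'; python3 to.py 0 33 9.5
```

```text
time_s: 24.55
eef_pos: [0.5671, 0.0475, 0.0121]
tool_rot: [2.204, 2.236, 0.009]
ft_force: [-0.1, 9.0, 11.3]
grip_width: 0.0457
gripper_force: 22.9
time_s: 24.65
eef_pos: [0.5671, 0.0472, 0.012]
tool_rot: [2.201, 2.236, 0.005]
ft_force: [-1.1, -1.3, 11.3]
grip_width: 0.0456
gripper_force: 22.9
row [-216.    -1.2    2.6] [ 0.3   0.02 -0.08] t 24.65 bay now [  1.5 249. ] z 12.0 f [-1.1 -1.3 11.3]
```

```bash
python3 -m crank '[[-20,-1.2,-0.7,0,0,0],[-50,-1.2,-0.7,0,0,0],[-80,-1.2,-0.7,0,0,0],[-110,-1.2,-0.7,0,0,0],[-140,-1.2,-0.7,0,0,0],[-170,-1.2,-0.7,0,0,0],[-195,-1.2,-0.7,0,0,0],[-205,-1.2,-0.7,0,0,0],[-210,-1.2,-0.7,0,0,0]]' - 20; python3 to.py 0 33 9.5;python3 -m crank '[[-2,0,0,0,0,0],[-4,0,0,0,0,0],[-6,0,0,0,0,0],[-8,0,0,0,0,0],[-8.5,0,0,0,0,0],[-8.5,0,0,0,0,0]]'; python3 to.py 0 33 9.5
```

```text
time_s: 25.55
eef_pos: [0.5686, -0.1623, 0.012]
tool_rot: [2.203, 2.238, 0.005]
ft_force: [-0.4, 7.7, 11.0]
grip_width: 0.0456
gripper_force: 22.9
row [-6.5  0.7  2.5] [ 0.17 -0.08 -0.11] t 25.55 bay now [-0.7 39.5] z 12.0 f [-0.4  7.7 11. ]
time_s: 26.15
eef_pos: [0.5687, -0.1689, 0.012]
tool_rot: [2.202, 2.24, 0.006]
ft_force: [-0.4, 8.5, 11.7]
grip_width: 0.0456
gripper_force: 23.0
row [0.1 0.6 2.5] [ 0.15 -0.13 -0.01] t 26.15 bay now [-0.6 32.9] z 12.0 f [-0.4  8.5 11.7]
```

```bash
python3 -m crank '[[-1,0,-0.5,0,0,0],[-2,0,-0.5,0,0,0],[-2,0,-0.5,0,0,0]]' && python3 -m crank '[[0,0,0,0,0,0],[0,0,0,0,0,0],[0,0,0,0,0,0]]' 0.45 && python3 -m crank '[[0,0,-40,0,0,0],[0,0,-90,0,0,0],[0,0,-90,0,0,0],[0,0,-90,0,0,0]]'
python3 - <<'E'
from h import *
from cell import viewer
c=viewer.capture("top")
for r in boards(c): print("board",r[0],r[1].round(1),np.round(r[2],1),round(r[3],1))
E
python3 to.py w 458 322.4 98 -15.3
```

```text
time_s: 26.45
eef_pos: [0.5685, -0.1711, 0.012]
tool_rot: [2.202, 2.241, 0.005]
ft_force: [1.0, 7.7, 7.8]
grip_width: 0.0454
gripper_force: 22.6
time_s: 26.75
eef_pos: [0.567, -0.1725, 0.0102]
tool_rot: [-2.202, -2.241, 0.0]
ft_force: [0.5, 0.1, 0.4]
grip_width: 0.0618
gripper_force: 0.0
time_s: 27.15
eef_pos: [0.568, -0.173, 0.1019]
tool_rot: [2.2, 2.239, 0.001]
ft_force: [-0.3, 0.4, -0.8]
grip_width: 0.062
gripper_force: 0.0
board [234. 258.] [457.2 322.3] [46.4 65.5] -15.6
board [179. 222.] [547.2 473.8] [54.1 55. ] 77.5
row [ 496.6 -100.1    2.1] [-0.02 -0.   16.31] t 27.2 bay now [-2.6 29.5] z 100.0 f [-0.   0.6  0.1]
```

```bash
python3 -m crank '[[48,-10,0,0,0,2],[96,-19,0,0,0,4],[144,-29,0,0,0,6],[192,-38,0,0,0,8],[240,-48,0,0,0,10],[288,-57,0,0,0,12],[336,-67,0,0,0,14],[384,-77,0,0,0,16.3],[432,-87,0,0,0,16.3],[480,-97,0,0,0,16.3]]' && python3 -m crank '[[17,0,0,0,0,0],[17,0,0,0,0,0],[17,0,40,0,0,0],[17,0,40,0,0,0],[17,0,40,0,0,0]]'
python3 - <<'E'
from h import *
from cell import viewer
c=viewer.capture("top"); P=cloud(c)
cv2.imwrite("pics/t4.png",cv2.resize(c["color"][120:320,200:500],(800,533))[:,:,::-1])
for r in boards(c): print("board",r[0],r[1].round(1),np.round(r[2],1),round(r[3],1))
E
python3 to.py w 458 322.4 10 -15.4
```

```text
time_s: 28.2
eef_pos: [0.4595, 0.3071, 0.0982]
tool_rot: [-2.496, -1.906, 0.006]
ft_force: [1.0, -0.4, 0.6]
grip_width: 0.0618
gripper_force: 0.0
time_s: 28.7
eef_pos: [0.4649, 0.3207, 0.0588]
tool_rot: [-2.497, -1.904, 0.007]
ft_force: [0.8, -0.5, 0.1]
grip_width: 0.0617
gripper_force: 0.0
board [ 96. 240.] [495.7 696.1] [ 52.9 140.3] -23.0
board [179. 222.] [547.5 473.7] [54.1 54.3] 77.5
row [-1.1 -8.1 50.4] [-0.05  0.04  0.05] t 28.75 bay now [-94.6 524.8] z 60.4 f [ 0.7 -0.3  0.5]
```

View pics/t4.png

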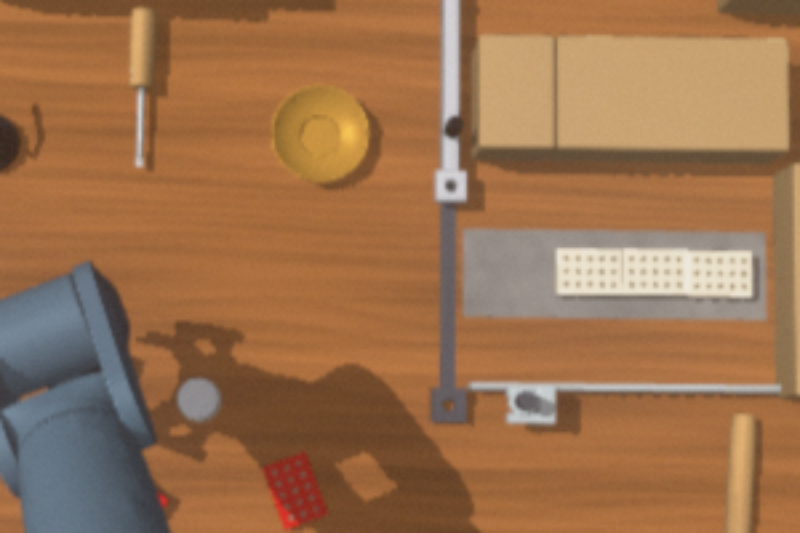

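Three boards lie in a tight row at crop (655,272). The jar at (198,400) is near the direct path of the last board, so I'll move that one in +x first.

```bash
python3 -m crank '[[-1,-8,5,0,0,0],[-1,-8,25,0,0,0],[-1,-8,48,0,0,0],[-1,-8,50,0,0,0],[-1,-8,50,0,0,0]]' && python3 -m crank '[[0,0,0,0,0,0],[0,0,0,0,0,0],[0,0,0,0,0,0],[0,0,0,0,0,0]]' -1 20; python3 to.py 0 500 9.5;python3 to.py 0 250 9.5
```

```text
time_s: 29.25
eef_pos: [0.4579, 0.3233, 0.0107]
tool_rot: [-2.497, -1.906, 0.0]
ft_force: [-0.1, 0.5, -0.3]
grip_width: 0.0619
gripper_force: 0.0
time_s: 29.65
eef_pos: [0.4593, 0.324, 0.012]
tool_rot: [2.497, 1.906, 0.004]
ft_force: [-0.2, -0.3, 7.2]
grip_width: 0.0457
gripper_force: 22.5
row [  1.9 105.1   2.7] [  0.13  -0.08 -16.28] t 29.65 bay now [-101.4  527.6] z 12.0 f [-0.2 -0.3  7.2]
row [-238.1  175.2    2.5] [  0.13  -0.08 -16.28] t 29.65 bay now [-101.4  527.6] z 12.0 f [-0.2 -0.3  7.2]
```

```bash
python3 -m crank '[[0,12,0.3,0,0,-3],[0,36,0.3,0,0,-6],[1,60,0.3,0,0,-9],[2,84,0.3,0,0,-12],[2,100,0.3,0,0,-15],[2,105,0.3,0,0,-16.3],[-20,111,0.3,0,0,-16.3],[-50,120,0.3,0,0,-16.3],[-80,129,0.3,0,0,-16.3],[-110,138,0.3,0,0,-16.3]]' && python3 to.py 0 250 9.5
```

```text
time_s: 30.65
eef_pos: [0.5638, 0.1812, 0.012]
tool_rot: [2.201, 2.24, 0.007]
ft_force: [0.7, 4.0, 4.6]
grip_width: 0.0455
gripper_force: 22.5
row [-133.1   -0.6    2.2] [ 0.23 -0.13  0.01] t 30.65 bay now [  0.6 383.1] z 12.0 f [0.7 4.  4.6]
```

```bash
python3 -m crank '[[-25,-1,0,0,0,0],[-55,-1,0,0,0,0],[-85,-1,0,0,0,0],[-120,-1,0,0,0,0],[-155,-1,0,0,0,0],[-190,-1,0,0,0,0],[-225,-1,0,0,0,0],[-255,-1,0,0,0,0],[-272,-1,0,0,0,0],[-278,-1,0,0,0,0]]' && python3 to.py 0 98 9.5; python3 -m crank '[[-2,0,0,0,0,0],[-4,0,0,0,0,0],[-6,0,0,0,0,0],[-8,0,0,0,0,0],[-8,0,0,0,0,0]]'; python3 to.py 0 98 9.5
```

```text
time_s: 31.65
eef_pos: [0.5676, -0.0981, 0.0119]
tool_rot: [2.204, 2.237, 0.005]
ft_force: [1.0, 6.6, 9.4]
grip_width: 0.0455
gripper_force: 23.0
row [-5.8  0.5  2.4] [ 0.16 -0.08 -0.16] t 31.65 bay now [ -0.5 103.8] z 11.9 f [1.  6.6 9.4]
time_s: 32.15
eef_pos: [0.5677, -0.1043, 0.0119]
tool_rot: [2.202, 2.24, 0.004]
ft_force: [0.3, 5.3, 8.2]
grip_width: 0.0456
gripper_force: 23.0
row [0.5 0.5 2.4] [ 0.14 -0.08 -0.02] t 32.15 bay now [-0.5 97.5] z 11.9 f [0.3 5.3 8.2]
```

```bash
python3 -m crank '[[-1,0,-0.5,0,0,0],[-2,0,-0.5,0,0,0],[-3,0,-0.5,0,0,0],[-3,0,-0.5,0,0,0]]' && python3 to.py 0 98 10 && python3 -m crank '[[0,0,0,0,0,0],[0,0,0,0,0,0],[0,0,0,0,0,0]]' 0.45 && python3 -m crank '[[0,0,-40,0,0,0],[0,0,-110,0,0,0],[0,0,-110,0,0,0],[0,0,-110,0,0,0]]'; python3 to.py 140 176 120
```

```text
time_s: 32.55
eef_pos: [0.5675, -0.1067, 0.012]
tool_rot: [-2.202, -2.24, -0.005]
ft_force: [0.9, 8.3, 6.6]
grip_width: 0.0453
gripper_force: 22.7
row [2.8 0.7 2. ] [ 0.12 -0.13 -0.01] t 32.55 bay now [-0.7 95.2] z 12.0 f [0.9 8.3 6.6]
time_s: 32.85
eef_pos: [0.5663, -0.1082, 0.0105]
tool_rot: [2.202, 2.241, -0.0]
ft_force: [0.3, 0.3, 0.0]
grip_width: 0.0618
gripper_force: 0.0
time_s: 33.25
eef_pos: [0.5689, -0.1093, 0.1249]
tool_rot: [2.196, 2.235, 0.005]
ft_force: [-0.6, -0.9, 0.8]
grip_width: 0.062
gripper_force: 0.0
row [ 83.5 139.3   5.6] [0.43 0.19 0.01] t 33.25 bay now [ 0.6 92.5] z 124.9 f [-0.6 -0.9  0.8]
```

```bash
python3 -m crank '[[50,0,0,0,0,0],[100,-10,0,0,0,0],[150,-30,0,0,0,0],[200,-50,0,0,0,0],[250,-70,0,0,0,0],[300,-90,0,0,0,0],[350,-100,0,0,0,0],[350,-100,0,0,0,0],[350,-100,0,0,0,0]]' -0.5
python3 - <<'E'
from h import *
from cell import viewer
c=viewer.capture("top")
cv2.imwrite("pics/t5.png",cv2.resize(c["color"][160:300,340:520],(771,600))[:,:,::-1])
h=cv2.cvtColor(c["color"],cv2.COLOR_RGB2HSV)
m=((h[...,1]<75)&(h[...,2]>190)).astype(np.uint8); m[:195]=0;m[250:]=0;m[:,:372]=0;m[:,495:]=0
m=cv2.morphologyEx(m,cv2.MORPH_CLOSE,np.ones((3,3)))
for r in rects(c,m,0.016,500,9000): print("row",r)
# edge lines per u
k=[(u,np.flatnonzero(m[:,u]).min(),np.flatnonzero(m[:,u]).max()) for u in range(372,495,6) if m[:,u].any()]
T=np.deg2rad(1);RB=np.array([[np.cos(T),-np.sin(T)],[np.sin(T),np.cos(T)]])
for u,a,b in k: print(u,[(RB.T@(ray(c,u,v,.016)*1000-[568.65,-202])).round(1).tolist() for v in(a,b)])
E
python3 to.py 140 176 120
```

```text
time_s: 34.15
eef_pos: [0.4582, 0.2418, 0.1188]
tool_rot: [-2.196, -2.244, 0.004]
ft_force: [0.1, -0.1, -0.2]
grip_width: 0.0212
gripper_force: 0.0
row (array([434., 221.]), array([ 569.67791748, -207.39842224]), (47.49506378173828, 262.0498046875), np.float64(0.21153521537780762))
390 [[22.3, 111.9], [-20.9, 111.9]]
396 [[22.5, 95.7], [-20.7, 95.8]]
402 [[22.7, 79.5], [-20.5, 79.6]]
408 [[22.9, 63.4], [-20.3, 63.5]]
414 [[23.1, 47.2], [-20.2, 47.3]]
420 [[23.3, 31.0], [-20.0, 31.2]]
426 [[23.5, 14.8], [-22.5, 15.0]]
432 [[23.6, -1.4], [-19.6, -1.1]]
438 [[23.8, -17.6], [-19.4, -17.3]]
444 [[24.0, -33.8], [-19.3, -33.5]]
450 [[21.5, -50.0], [-19.1, -49.7]]
456 [[21.7, -66.3], [-21.6, -65.9]]
462 [[21.9, -82.5], [-21.4, -82.1]]
468 [[22.1, -98.7], [-24.0, -98.3]]
474 [[22.2, -115.0], [-21.1, -114.5]]
480 [[22.4, -131.3], [-20.9, -130.7]]
row [-268.8  242.6   -1.3] [-0.14  0.06  0.15] t 34.2 bay now [-103.3  444.2] z 119.0 f [-0.9 -0.2  0.2]
```

View pics/t5.png

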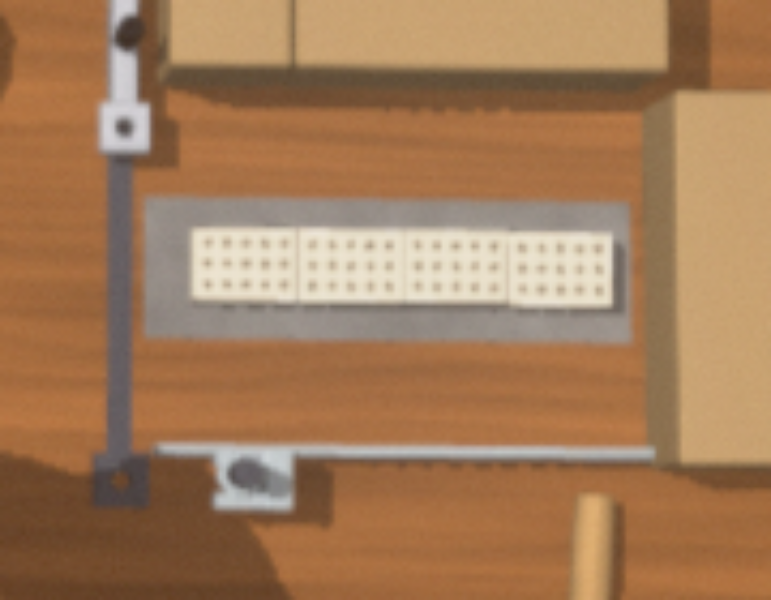

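The four boards lie in one contiguous row at crop (402,268), jogs no more than about 2 mm, wholly on the sheet, with the pin in the notch at (250,478). Now I'll shut the gate.

```bash
python3 -m crank '[[-45,40,0,0,0,0],[-90,80,0,0,0,0],[-130,120,0,0,0,0],[-170,155,0,0,0,0],[-210,190,0,0,0,0],[-245,220,0,0,0,0],[-269,241.5,0,0,0,0],[-269,241.5,0,0,0,0],[-269,241.5,0,0,0,0],[-269,241.5,0,0,0,0]]' 0 && python3 -m crank '[[0,0,0,0,0,0],[0,0,0,0,0,0]]';python3 to.py 139 176 59
```

```text
time_s: 35.2
eef_pos: [0.7052, -0.0247, 0.1193]
tool_rot: [-2.201, -2.239, 0.002]
ft_force: [0.2, 0.5, 0.6]
grip_width: 0.0425
gripper_force: 0.0
time_s: 35.4
eef_pos: [0.7056, -0.0232, 0.1204]
tool_rot: [-2.199, -2.242, 0.001]
ft_force: [-0.7, 0.2, 0.3]
grip_width: 0.0425
gripper_force: 0.0
row [-0.2  0.3 61.4] [-0.04 -0.01  0.11] t 35.4 bay now [138.8 176.2] z 120.4 f [-0.7  0.2  0.3]
```

```bash
python3 -m crank '[[0,0,30,0,0,0],[0,0,58,0,0,0],[0,0,61,0,0,0],[0,0,61,0,0,0]]' && python3 -m crank '[[0,0,0,0,0,0],[0,0,0,0,0,0],[0,0,0,0,0,0]]' -0.5;python3 -m crank '[[0,-20,0,0,0,0],[0,-45,0,0,0,0],[0,-70,0,0,0,0],[0,-95,0,0,0,0],[0,-120,0,0,0,0],[0,-145,0,0,0,0],[0,-170,0,0,0,0],[0,-190,0,0,0,0],[0,-205,0,0,0,0],[0,-212,0,0,0,0]]' && python3 -m crank '[[0,-3,0,0,0,0],[0,-6,0,0,0,0],[0,-9,0,0,0,0],[0,-10,0,0,0,0],[0,-10,0,0,0,0]]';python3 to.py -80 176 66
```

```text
time_s: 35.8
eef_pos: [0.7056, -0.0237, 0.059]
tool_rot: [-2.199, -2.241, 0.002]
ft_force: [-0.3, -0.3, 1.0]
grip_width: 0.0427
gripper_force: 0.0
time_s: 36.1
eef_pos: [0.7073, -0.0246, 0.0611]
tool_rot: [2.2, 2.24, 0.002]
ft_force: [-0.3, 0.4, 0.3]
grip_width: 0.0215
gripper_force: 0.0
time_s: 37.1
eef_pos: [0.4947, -0.0285, 0.0606]
tool_rot: [2.2, 2.239, 0.003]
ft_force: [1.7, 0.3, 0.9]
grip_width: 0.0214
gripper_force: 1.0
time_s: 37.6
eef_pos: [0.4845, -0.0286, 0.0594]
tool_rot: [-2.201, -2.241, 0.0]
ft_force: [1.2, 0.5, 0.5]
grip_width: 0.0213
gripper_force: 0.6
row [ 1.3  2.4 -6.6] [-0.01  0.01  0.02] t 37.6 bay now [-82.4 174.7] z 59.4 f [1.2 0.5 0.5]
```

```bash
python3 -m crank '[[0,-1,0,0,0,0],[0,-2,0,0,0,0],[0,-3,0,0,0,0],[0,-3,0,0,0,0]]'; python3 -m crank '[[0,-1,0,0,0,0],[0,-2,0,0,0,0],[0,-2,0,0,0,0]]'
```

```text
time_s: 38.0
eef_pos: [0.4823, -0.0286, 0.0595]
tool_rot: [2.2, 2.239, 0.003]
ft_force: [6.3, 0.2, -2.9]
grip_width: 0.0215
gripper_force: 3.2
time_s: 38.3
eef_pos: [0.4821, -0.0286, 0.0597]
tool_rot: [2.198, 2.236, 0.009]
ft_force: [15.4, 1.3, -11.1]
grip_width: 0.0211
gripper_force: 7.3
```

The gate is at its shut stop. I'll back off the handle, lift and look.

```bash
python3 -m crank '[[0,4.5,0,0,0,0],[0,4.5,0,0,0,0]]' && python3 -m crank '[[0,0,-40,0,0,0],[0,0,-90,0,0,0],[0,0,-90,0,0,0],[45,-40,-90,0,0,0],[90,-80,-90,0,0,0],[135,-100,-90,0,0,0],[180,-100,-90,0,0,0],[225,-100,-90,0,0,0],[250,-100,-90,0,0,0],[250,-100,-90,0,0,0]]';  python3 - <<'E'
from h import *
from cell import viewer
c=viewer.capture("top"); P=cloud(c)
z=np.zeros((480,640),np.uint8); z[230:290,355:385]=(P[230:290,355:385,2]>.052)&(P[230:290,355:385,2]<.075)
n,l,st,ce=cv2.connectedComponentsWithStats(z)
for i in range(1,n): print("handle?",st[i][4],(P[l==i]*1000).mean(0).round(1))
cv2.imwrite("pics/t6.png",cv2.resize(c["color"][90:330,200:520],(800,600))[:,:,::-1])
for r in boards(c): print(r[0],r[1].round(1))
E
```

```text
time_s: 38.5
eef_pos: [0.4835, -0.0283, 0.0591]
tool_rot: [-2.2, -2.24, 0.002]
ft_force: [-0.0, 0.1, -0.7]
grip_width: 0.0216
gripper_force: 0.0
time_s: 39.5
eef_pos: [0.3781, 0.2223, 0.149]
tool_rot: [-2.195, -2.246, 0.002]
ft_force: [-0.2, 0.0, 0.5]
grip_width: 0.0213
gripper_force: 0.0
handle? 32 [485.7 -32.7  65. ]
[ 96. 240.] [495.2 696. ]
[179. 222.] [547.5 473.7]
```

View pics/t6.png

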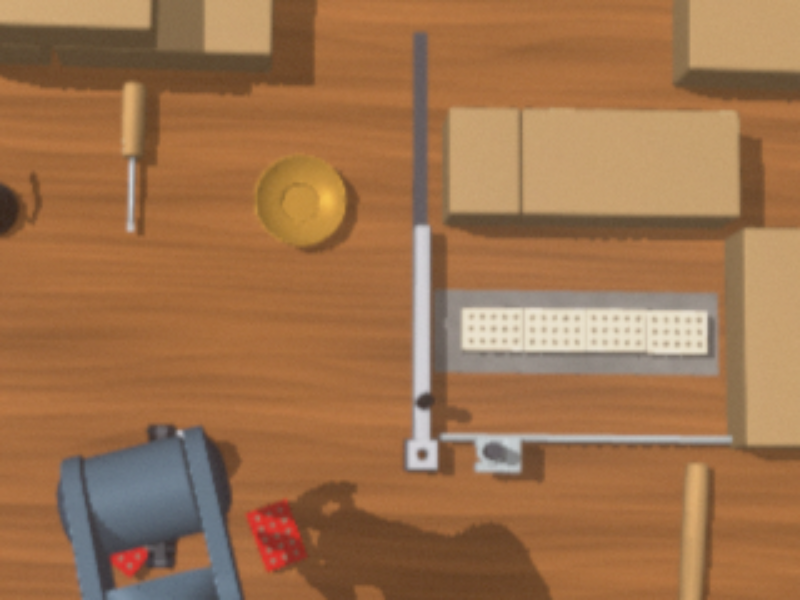

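The gate is shut: the handle is at (425,401), the same world position as at the start. The row of four is at (585,331) on the sheet, and the pin is in the notch at (498,453).

```bash
python3 -c "
from cell import ctrl; print(ctrl.finish_job())"
```

```text
the job is handed in; nothing more can be done
None
```

The job is done and handed in after about 40 s of robot time: the pin hangs in the notch, all four boards lie end to end on the sheet with sideways steps of at most about 2 mm, and the gate is shut. No result came back from the judge.

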